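# Snap the clip cover onto an instrument base and keep it pressed

### The job

Lift the loose dust lid off the round instrument base by its knob and set it down gently on the bench, knob up, clear of the base. Then take the clip cover lying on the bench by its upright rib, press it straight down into the open base until it snaps under the catches (the force rises, then suddenly drops), and keep pressing it firmly down against the springy plate beneath (5 N or more): finish while still pressing, without letting go, and leave the bottle, tape roll and screwdriver where they are.

Things in the scene. Friction and masses are not known exactly. Their poses are not given: they have to be found in the camera images.
- housing: Instrument base: upright round grey housing fixed to the bench, open at the top, outer diameter 104 mm, wall 4 mm, height 70 mm, three small feet reaching 65 mm from its axis. Origin at the centre of its underside on the bench, z up. Inside are four white sprung catches and a springy steel plate.
- catches (a point): Point on the base's axis, 58 mm above its origin, level with the noses (5 mm thick) of the four sprung catches. They reach in to 33.5 mm from the axis and yield outward. Push on the cover rises from about 52 mm (its origin above the base's) to a peak of 7 to 20 N at 48 to 46 mm, then drops suddenly, below zero, as they snap over its top edge near 45 mm.
- lid: Loose grey dust lid, 100 to 200 g, on the base's rim at the start. Origin at the centre of its underside, z up. From below: locating disc 90 mm across, 4 mm thick (inside the rim, 3 mm play), flange 112 mm across from 4 to 10 mm, thin neck, round knob 28 mm across from 16 to 38 mm. On the rim its origin is 66 mm above the bench; set down on the bench, at bench height.
- cover: Grey clip cover, 50 to 100 g, lying on the bench rib up. Disc 72 mm across, 13 mm thick, tapering to 56 mm across at the underside; fits at any yaw. Origin at the centre of its underside, z up. Grip rib on top: 32 mm along its x, 14 mm thick along its y, from 13 to 43 mm above the origin; grip it across its thickness with the fingertips near the disc.
- plate (a joint): Travel in m of the springy steel contact plate (52 mm in diameter) inside the base: 0 at rest with its top 43.5 mm above the base's underside, growing as it is pressed down, stop at 0.008. Stiffness 1.5 N per mm. With the cover snapped in and released it reads about 0.001; pressed down at 8 N it reads about 0.0055.
- flux_bottle: Small green bottle, 36 mm in diameter, 85 mm tall; bystander. Origin under its centre.
- tape_roll: Roll of brown tape lying flat, 84 mm in diameter, 24 mm high; bystander. Origin under its centre.
- driver: Screwdriver lying on the bench with a green handle, along its own x axis; bystander.
There are look-alikes about, which are no part of the job. What is shaped like the lid but orange or turquoise is not meant.

How it is judged:
On the way, in this order (a step that is already met when the one before it is completed fails the run):
1. the dust lid lies on the bench, knob up, clear of the base and let go (height (world z) of lid below 0.008 m and angle between lid's own z axis and vertical below 0.12 rad and horizontal distance between lid and housing above 0.108 m and linear speed of lid below 0.03 m/s and contact force between the fingers and lid below 0.1 N), for 0.2 s.
2. the cover has snapped in under the catches of the base (z of cover in the frame of housing below 0.0435 m and horizontal distance between cover and housing below 0.005 m and angle between cover's own z axis and vertical below 0.09 rad), for 0.2 s.
At the end, for the whole second after the job is handed in: Fingers still push on the cover (over 3 N), plate down over 3 mm, cover origin under 40.8 mm above the base's underside, within 5 mm of its axis, level to 5 degrees, still; lid flat and still on the bench, knob up, untouched, over 108 mm from the base's axis (all of step 1 and z of cover in the frame of housing below 0.0408 m and horizontal distance between cover and housing below 0.005 m and angle between cover's own z axis and vertical below 0.09 rad and value of joint plate above 0.003 m and contact force between the fingers and cover above 3 N and linear speed of cover below 0.02 m/s); the arm keeps its last pose, push and grip.
It fails at once if the lid is dropped, thrown or knocked off (moving faster than 0.6 m/s without the fingers on it) (linear speed of lid above 0.6 m/s and contact force between the fingers and lid below 0.1 N).
It fails at once if the flux bottle is moved by more than 25 mm (distance of flux_bottle from where it was at the start of the episode above 0.025 m).
It fails at once if the tape roll is moved by more than 25 mm (distance of tape_roll from where it was at the start of the episode above 0.025 m).
It fails at once if the driver is moved by more than 25 mm (distance of driver from where it was at the start of the episode above 0.025 m).
It also fails if it takes over 72 s, if anything falls off the work surface, if the arm or the gripper's body presses on something with over 40 N, if the wrist force passes 120 N, or if a joint passes its speed limit or range.

### The arm

A 6-joint arm with a two-finger parallel gripper is mounted at the origin on the work surface. World frame = base frame: x ahead of the robot, y to its left, z up, the work surface at z = 0. Lengths are in m, angles in rad, forces in N, time in s.
With the tool pointing down it reaches from about 0.35 to 0.775 m from the base axis. Payload 7.3 kg.
Tool frame: the origin (TCP) lies at the very end of the fingers, on their centre line; the grasp point (between the pads) lies 19 mm behind it (robot.hold_point_z is the distance from the TCP to the grasp point, in m); z points along the fingers, y is the direction in which the jaws open and shut (so a half turn about z gives the same grasp; the last joint's range is limited). The gripper opens to 92 mm and grips with 3 to 60 N. Pads are 19 mm wide; open, the fingers measure 130 mm over their backs; the gripper's body (75 mm by 190 mm) begins 47 mm behind the grasp point.
Start: joints at [-1.292, 0.342, 1.524, -0, 1.275, -0.146], TCP at [0.216, -0.478, 0.227] pointing down, gripper open.
Joint ranges: [-2.53, 2.53], [-0.77, 2.02], [0.04, 2.7], [-1, 4.14], [0.28, 2.66], [-3.11, 3.11]. Speed limits (rad/s): [2.57, 2.57, 3.14, 3.14, 3.14, 3.14].

### API

Orientations are given as [roll, pitch, yaw] about the fixed x, y, z axes, in that order (R = Rz(yaw) Ry(pitch) Rx(roll)).
In Python, from cell import monitor, viewer, robot gives the robot as it stands.
- The arm moves only by the tool move_arm, never from a script. Its argument "deltas" is a list of rows, each an object of numbers: "x", "y", "z": the shift along the tool's x, y, z in m; "wx", "wy", "wz": the turn, a rotation vector about the tool's x, y, z in degrees; "hand": the opening, from 0 (shut) to 1 (fully open). In form: [{"x": .., "y": .., "z": .., "wx": .., "wy": .., "wz": .., "hand": ..}, ...]. A call has 1 to 8 rows; each row is the pose to reach, as a shift and turn from the pose commanded when the call began, along the tool's axes at that moment; what a row does not reach only later rows make up. A row lasts 1/8 s, in which the tool goes at most 62.5 mm and 10.7 degrees, less where a joint would pass 70% of its speed; a pose out of reach is approached as far as the arm can. A call with a gripper value outside its range is refused whole. The fingers move at their own pace and stop on an object; "grip_force" is the grip in N (left out, the last holds). Time passes only in rows, so rows that repeat a pose let the fingers close. It gives the time, the measured TCP pose, the force and the opening at its end, in the units of the state.
- monitor.observe(): the state, without advancing time (a new reading comes with each control period).
- viewer.read_camera(name): name is "side" or "top"; returns the picture (384x512x3 uint8, red, green, blue); there is no depth.
- viewer.camera_params(name): a dict with "camera_matrix" (3x3 intrinsics, pixels), "k1" (the pictures are not rectified: a ray, as slopes to the right and down, at radius r is drawn at 1 + k1 r^2 times it, then the intrinsics apply), "R" (3x3) and "t" (3): a world point X has camera coordinates R X + t. Camera axes: x right, y down, z forward; pixel columns grow to the right and rows downward; lengths in m; the calibration is good to about 2 mm. A picture is of the moment at which its call begins. camera_params takes no time and is no camera call.
- robot.hand_in(): hands the job in, once; it reports no verdict.
The state is a dict: "time": time; "qpos": joint angles; "qvel": joint speeds; "joint_efforts": joint torques, N m; "tool_pos": TCP position; "tool_rot": TCP orientation; "contact_force": force on the tool from outside, world axes, zero at the start; "torque": the same for the moment, N m; "opening": finger opening in m.
Only numpy, scipy, OpenCV 4.12 (cv2) and the standard library are available. Lean on these libraries where they do the work, as an engineer would, in place of code of your own. Each camera call takes 0.05 s, during which the arm holds its last target. There are 200 camera calls.

## Working session

There is one attempt and no reset: what is moved stays moved. The work goes in short steps, Python scripts to look and compute and a tool call to move; the robot and the scene stay as the last step left them, time stands still between calls to the robot, and variables do not carry over. Pictures are saved under pics/ and viewed, about 8 in all and at most 12, crops included, and the job is handed in when it is done.

Besides the shell and the picture viewer there is one more tool, called after "Call:" as name([rows], argument=value, ...), one row to a line, values as JSON. move_arm: Moves the arm, as the interface text tells. Its arguments: {"type":"object","properties":{"deltas":{"type":"array","items":{"type":"object","properties":{"x":{"type":"number"},"y":{"type":"number"},"z":{"type":"number"},"wx":{"type":"number"},"wy":{"type":"number"},"wz":{"type":"number"},"hand":{"type":"number"}}}},"grip_force":{"type":"number"}},"required":["deltas"]}

```bash
mkdir -p pics; cat > h.py <<'E'
import numpy as np, cv2
from cell import monitor, viewer, robot
def snap(n,f):
    im=viewer.read_camera(n); cv2.imwrite('pics/'+f,im[:,:,::-1]); return im
def ray(n,u,v):
    p=viewer.camera_params(n);K=np.array(p['camera_matrix']);R=np.array(p['R']);t=np.array(p['t'])
    d=np.linalg.solve(K,[u,v,1])[:2]; s=d.copy()
    for _ in range(30): s=d/(1+p['k1']*(s@s))
    return -R.T@t, R.T@np.r_[s,1]
def onz(n,u,v,z):
    c,d=ray(n,u,v); return c+d*(z-c[2])/d[2]
def proj(n,X):
    p=viewer.camera_params(n);x=np.array(p['R'])@X+np.array(p['t']);s=x[:2]/x[2]
    s=s*(1+p['k1']*(s@s));return (np.array(p['camera_matrix'])@np.r_[s,1])[:2]
E
python3 - <<'E'
from h import *
a=snap('top','t0.png');b=snap('side','s0.png')
for n in('top','side'):
    p=viewer.camera_params(n);print(n,p['k1'],-np.array(p['R']).T@p['t'],np.array(p['camera_matrix'])[0])
cv2.imwrite('pics/both.png',cv2.resize(np.hstack([a,b]),(800,300),interpolation=cv2.INTER_AREA)[:,:,::-1])
s=monitor.observe();print(s['tool_pos'],s['tool_rot'],s['opening'],s['time'])
E
```

```text
top -0.09515818879445415 [ 0.48493002 -0.04353565  1.02084176] [395.50417261   0.         256.79080043]
side 0.03706250516282502 [0.47319791 0.73564802 0.70112375] [352.35854975   0.         249.36765377]
[ 0.21629757 -0.4779892   0.22612119] [-3.14026371e+00 -1.87264426e-04  4.24817715e-01] 0.09181068747976476 0.1
```

View pics/t0.png

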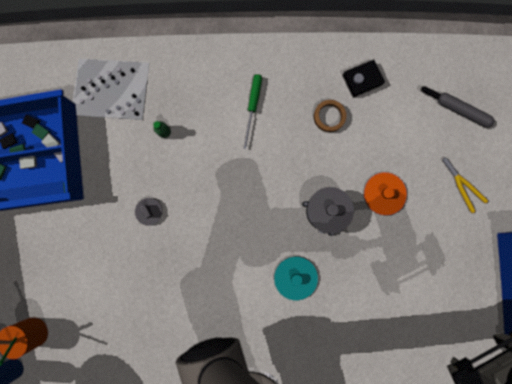

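View pics/s0.png

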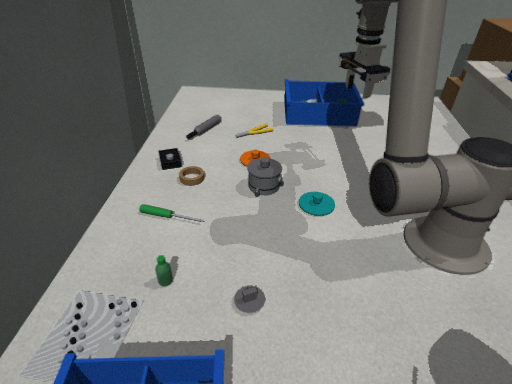

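The top view shows three lid shapes: grey on the base at about (330,210), orange (385,193) and turquoise (296,277). The grey one on the housing with feet fits the description. The grey cover with its rib is at top (151,211) and side (250,298). I'll confirm both in one enlarged crop and measure them.

```bash
python3 - <<'E'
from h import *
a=cv2.imread('pics/t0.png');b=cv2.imread('pics/s0.png')
c=lambda im,u,v,r=32:cv2.resize(im[v-r:v+r,u-r:u+r],(384,288*384//288*1),interpolation=cv2.INTER_CUBIC)
r=32
t=[cv2.resize(x,(290,290),interpolation=cv2.INTER_CUBIC) for x in (a[210-40:250,330-40:370],a[211-25:236,151-25:176],b[172-40:212,264-40:304],b[298-25:323,250-25:275])]
cv2.imwrite('pics/crop.png',np.vstack([np.hstack(t[:2]),np.hstack(t[2:])]))
for n,im,(u,v),rr in(('top',a,(330,210),40),('top',a,(151,211),28),('side',b,(250,298),28)):
    g=im.astype(int).max(2); print(n,u,v,'grey at centre',g[v-2:v+3:2,u-14:u+15:4].tolist())
E
```

```text
top 330 210 grey at centre [[80, 79, 68, 76, 76, 75, 43, 48], [78, 77, 78, 78, 77, 78, 41, 45], [77, 80, 79, 72, 79, 74, 42, 36]]
top 151 211 grey at centre [[80, 86, 78, 19, 43, 40, 73, 87], [80, 81, 82, 24, 42, 42, 63, 85], [80, 79, 80, 38, 37, 39, 49, 87]]
side 250 298 grey at centre [[94, 95, 61, 64, 65, 70, 94, 103], [90, 83, 65, 65, 65, 77, 95, 95], [78, 78, 63, 65, 84, 94, 91, 98]]
```

View pics/crop.png

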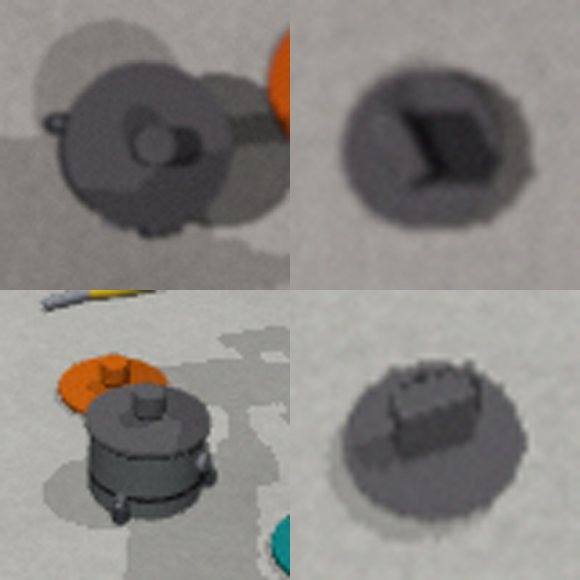

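The crop confirms it: the grey lid sits on the footed base, and the cover lies with its rib up and its long side roughly along world x. Knob top is at about (332.8,210) in the top view. Next I'll compute positions.

```bash
python3 - <<'E'
from h import *
P=lambda *a:print(np.round(a[0],4),a[1])
P(onz('top',332.8,210,.104),'knob top T'); P(onz('top',330,210.5,.076),'flange T')
# side panel: scale 3.625 origin(224,132), knob top face centre (150,386-290)
P(onz('side',224+150/3.625,132+97/3.625,.104),'knob top S'); P(onz('side',224+148/3.625,132+(420-290)/3.625,.076),'flange S')
P(onz('top',149.1,211.3,.013),'cover T');P(onz('side',249.8,299,.013),'cover S')
p=onz('side',225+110/5.8,273+170/5.8,.013);q=onz('side',225+185/5.8,273+142/5.8,.013);P(p,'rib a');P(q,'rib b');print(np.degrees(np.arctan2(*(p-q)[[1,0]])))
p=onz('side',225+102/5.8,273+115/5.8,.043);q=onz('side',225+188/5.8,273+92/5.8,.043);P(p,'rib top near a');P(q,'b');print(np.degrees(np.arctan2(*(p-q)[[1,0]])))
for u,v in((400,108),(485,108),(485,182),(415,185),(430,150)):P(onz('top',126+(u-290)/5.8,186+v/5.8,.013),(u,v));P(onz('top',126+(u-290)/5.8,186+v/5.8,.043),(u,v))
for n,z,u,v,c in(('turq',.02,296,277,'top'),('orange',.02,385,193,'top'),('bottle',0,162,128,'top'),('tape',0.02,330,115,'top'),('driver tip',0,248,148,'top')):P(onz(c,u,v,z),n)
E
```

```text
[ 0.5107 -0.212   0.104 ] knob top T
[ 0.5104 -0.2104  0.076 ] flange T
[ 0.5078 -0.2146  0.104 ] knob top S
[ 0.5079 -0.2049  0.076 ] flange S
[0.5158 0.2421 0.013 ] cover T
[0.5123 0.2463 0.013 ] cover S
[0.5246 0.2565 0.013 ] rib a
[0.4963 0.2405 0.013 ] rib b
29.467804021205446
[0.5281 0.2532 0.043 ] rib top near a
[0.496  0.2391 0.043 ] b
23.71120234037593
[0.5331 0.2531 0.013 ] (400, 108)
[0.5317 0.2442 0.043 ] (400, 108)
[0.5327 0.2147 0.013 ] (485, 108)
[0.5313 0.207  0.043 ] (485, 108)
[0.4999 0.2146 0.013 ] (485, 182)
[0.4995 0.2069 0.043 ] (485, 182)
[0.4989 0.246  0.013 ] (415, 185)
[0.4985 0.2374 0.043 ] (415, 185)
[0.5143 0.2394 0.013 ] (430, 150)
[0.5134 0.231  0.043 ] (430, 150)
[ 0.3464 -0.131   0.02  ] turq
[ 0.5544 -0.3631  0.02  ] orange
[0.7363 0.2137 0.    ] bottle
[ 0.7589 -0.2277  0.02  ] tape
[ 0.6786 -0.0138  0.    ] driver tip
```

Call:
move_arm([
  {"x": 0.05,"y": -0.016,"z": 0.0,"hand": 1},
  {"x": 0.1,"y": -0.032,"z": 0.0,"hand": 1},
  {"x": 0.15,"y": -0.048,"z": 0.0,"hand": 1},
  {"x": 0.21,"y": -0.068,"z": 0.02,"hand": 1},
  {"x": 0.27,"y": -0.087,"z": 0.04,"hand": 1},
  {"x": 0.33,"y": -0.107,"z": 0.06,"hand": 1},
  {"x": 0.378,"y": -0.122,"z": 0.076,"hand": 1},
  {"x": 0.378,"y": -0.122,"z": 0.076,"hand": 1},
], grip_force=20)

```text
schema error: expected keys x, y, z, wx, wy, wz, hand
```

Call:
move_arm([
  {"x": 0.05,"y": -0.016,"z": 0.0,"wx": 0,"wy": 0,"wz": 0,"hand": 1},
  {"x": 0.1,"y": -0.032,"z": 0.0,"wx": 0,"wy": 0,"wz": 0,"hand": 1},
  {"x": 0.15,"y": -0.048,"z": 0.0,"wx": 0,"wy": 0,"wz": 0,"hand": 1},
  {"x": 0.21,"y": -0.068,"z": 0.02,"wx": 0,"wy": 0,"wz": 0,"hand": 1},
  {"x": 0.27,"y": -0.087,"z": 0.04,"wx": 0,"wy": 0,"wz": 0,"hand": 1},
  {"x": 0.33,"y": -0.107,"z": 0.06,"wx": 0,"wy": 0,"wz": 0,"hand": 1},
  {"x": 0.378,"y": -0.122,"z": 0.076,"wx": 0,"wy": 0,"wz": 0,"hand": 1},
  {"x": 0.378,"y": -0.122,"z": 0.076,"wx": 0,"wy": 0,"wz": 0,"hand": 1},
], grip_force=20)

```text
time: 1.1
tool_pos: [0.5118, -0.2078, 0.1485]
tool_rot: [-3.138, 0.002, 0.43]
contact_force: [0.3, -0.6, -1.3]
opening: 0.0919
```

Call:
move_arm([
  {"x": -0.002,"y": 0.002,"z": 0.03,"wx": 0,"wy": 0,"wz": 0,"hand": 1},
  {"x": -0.002,"y": 0.002,"z": 0.055,"wx": 0,"wy": 0,"wz": 0,"hand": 1},
  {"x": -0.002,"y": 0.002,"z": 0.066,"wx": 0,"wy": 0,"wz": 0,"hand": 1},
  {"x": -0.002,"y": 0.002,"z": 0.066,"wx": 0,"wy": 0,"wz": 0,"hand": 0.6},
  {"x": -0.002,"y": 0.002,"z": 0.066,"wx": 0,"wy": 0,"wz": 0,"hand": 0.25},
  {"x": -0.002,"y": 0.002,"z": 0.066,"wx": 0,"wy": 0,"wz": 0,"hand": 0},
  {"x": -0.002,"y": 0.002,"z": 0.066,"wx": 0,"wy": 0,"wz": 0,"hand": 0},
  {"x": -0.002,"y": 0.002,"z": 0.066,"wx": 0,"wy": 0,"wz": 0,"hand": 0},
], grip_force=20)

```text
time: 2.1
tool_pos: [0.5096, -0.2141, 0.085]
tool_rot: [3.141, -0.0, 0.425]
contact_force: [-0.3, 0.6, 0.1]
opening: 0.0463
```

Call:
move_arm([
  {"x": 0,"y": 0,"z": 0.001,"wx": 0,"wy": 0,"wz": 0,"hand": 0},
  {"x": 0,"y": 0,"z": 0.001,"wx": 0,"wy": 0,"wz": 0,"hand": 0},
  {"x": 0,"y": 0,"z": 0.001,"wx": 0,"wy": 0,"wz": 0,"hand": 0},
  {"x": 0,"y": 0,"z": 0.001,"wx": 0,"wy": 0,"wz": 0,"hand": 0},
], grip_force=20)

```text
time: 2.6
tool_pos: [0.5094, -0.2139, 0.0836]
tool_rot: [-3.141, 0.0, 0.425]
contact_force: [0.1, 0.6, -1.4]
opening: 0.0275
```

Call:
move_arm([
  {"x": 0,"y": 0,"z": -0.005,"wx": 0,"wy": 0,"wz": 0,"hand": 0},
  {"x": 0,"y": 0,"z": -0.02,"wx": 0,"wy": 0,"wz": 0,"hand": 0},
  {"x": 0,"y": 0,"z": -0.04,"wx": 0,"wy": 0,"wz": 0,"hand": 0},
  {"x": 0,"y": 0,"z": -0.04,"wx": 0,"wy": 0,"wz": 0,"hand": 0},
], grip_force=20)

```text
time: 3.1
tool_pos: [0.5107, -0.2148, 0.126]
tool_rot: [3.138, -0.003, 0.425]
contact_force: [-1.1, -0.3, -1.1]
opening: 0.0278
```

```bash
python3 - <<'E'
from h import *
a=snap('side','s1.png');t=snap('top','t1.png')
x=np.hstack([cv2.resize(a[100:220,200:330],(390,360),interpolation=cv2.INTER_CUBIC),cv2.resize(t[140:280,260:400],(360,360),interpolation=cv2.INTER_CUBIC)])
cv2.imwrite('pics/c1.png',x[:,:,::-1])
E
```

```text
(no output)
```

View pics/c1.png

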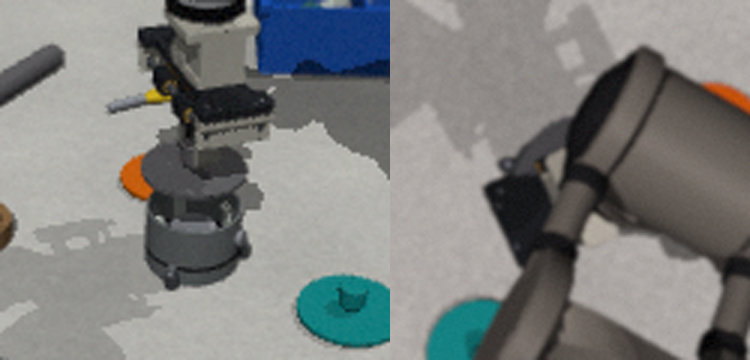

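The side view shows the lid held level above the now-open base. I'll carry it to the free area around (0.50,-0.035).

Call:
move_arm([
  {"x": 0.01,"y": -0.026,"z": 0.0,"wx": 0,"wy": 0,"wz": 0,"hand": 0},
  {"x": 0.023,"y": -0.06,"z": 0.0,"wx": 0,"wy": 0,"wz": 0,"hand": 0},
  {"x": 0.038,"y": -0.1,"z": 0.0,"wx": 0,"wy": 0,"wz": 0,"hand": 0},
  {"x": 0.053,"y": -0.14,"z": 0.01,"wx": 0,"wy": 0,"wz": 0,"hand": 0},
  {"x": 0.064,"y": -0.168,"z": 0.03,"wx": 0,"wy": 0,"wz": 0,"hand": 0},
  {"x": 0.064,"y": -0.168,"z": 0.055,"wx": 0,"wy": 0,"wz": 0,"hand": 0},
  {"x": 0.064,"y": -0.168,"z": 0.08,"wx": 0,"wy": 0,"wz": 0,"hand": 0},
  {"x": 0.064,"y": -0.168,"z": 0.09,"wx": 0,"wy": 0,"wz": 0,"hand": 0},
], grip_force=20)

```text
time: 4.2
tool_pos: [0.4973, -0.0342, 0.032]
tool_rot: [-3.14, 0.003, 0.425]
contact_force: [-0.3, -0.2, -1.0]
opening: 0.0275
```

Call:
move_arm([
  {"x": 0,"y": 0,"z": 0.005,"wx": 0,"wy": 0,"wz": 0,"hand": 0},
  {"x": 0,"y": 0,"z": 0.009,"wx": 0,"wy": 0,"wz": 0,"hand": 0},
  {"x": 0,"y": 0,"z": 0.012,"wx": 0,"wy": 0,"wz": 0,"hand": 0},
  {"x": 0,"y": 0,"z": 0.014,"wx": 0,"wy": 0,"wz": 0,"hand": 0},
  {"x": 0,"y": 0,"z": 0.015,"wx": 0,"wy": 0,"wz": 0,"hand": 0},
  {"x": 0,"y": 0,"z": 0.015,"wx": 0,"wy": 0,"wz": 0,"hand": 0},
], grip_force=20)

```text
time: 4.95
tool_pos: [0.4987, -0.0346, 0.0188]
tool_rot: [3.141, -0.0, 0.425]
contact_force: [0.4, 0.9, -1.0]
opening: 0.0274
```

Call:
move_arm([
  {"x": 0,"y": 0,"z": 0.001,"wx": 0,"wy": 0,"wz": 0,"hand": 0},
  {"x": 0,"y": 0,"z": 0.002,"wx": 0,"wy": 0,"wz": 0,"hand": 0},
  {"x": 0,"y": 0,"z": 0.002,"wx": 0,"wy": 0,"wz": 0,"hand": 0},
], grip_force=20)

```text
time: 5.32
tool_pos: [0.4987, -0.0346, 0.0175]
tool_rot: [3.141, -0.0, 0.425]
contact_force: [-2.7, -0.4, 7.9]
opening: 0.0275
```

Contact shows +8 N, so the lid is on the bench. I'll open the fingers.

Call:
move_arm([
  {"x": 0,"y": 0,"z": -0.001,"wx": 0,"wy": 0,"wz": 0,"hand": 0.35},
  {"x": 0,"y": 0,"z": -0.001,"wx": 0,"wy": 0,"wz": 0,"hand": 0.6},
  {"x": 0,"y": 0,"z": -0.001,"wx": 0,"wy": 0,"wz": 0,"hand": 0.8},
  {"x": 0,"y": 0,"z": -0.001,"wx": 0,"wy": 0,"wz": 0,"hand": 0.8},
  {"x": 0,"y": 0,"z": -0.03,"wx": 0,"wy": 0,"wz": 0,"hand": 0.8},
  {"x": 0,"y": 0,"z": -0.07,"wx": 0,"wy": 0,"wz": 0,"hand": 0.8},
  {"x": 0,"y": 0,"z": -0.12,"wx": 0,"wy": 0,"wz": 0,"hand": 0.8},
  {"x": 0,"y": 0,"z": -0.12,"wx": 0,"wy": 0,"wz": 0,"hand": 0.8},
], grip_force=20)

```text
time: 6.32
tool_pos: [0.5009, -0.0351, 0.1403]
tool_rot: [3.137, -0.006, 0.425]
contact_force: [-0.2, 0.6, -0.2]
opening: 0.0733
```

```bash
python3 - <<'E'
from h import *
a=snap('side','s2.png');t=snap('top','t2.png')
f=lambda im,u,v,r:cv2.resize(im[v-r:v+r,u-r:u+r],(400,400) if 0 else (290,290),interpolation=cv2.INTER_CUBIC)
x=np.vstack([np.hstack([f(t,330,210,29),f(a,264,172,29)]),np.hstack([f(t,151,211,29),f(a,250,298,29)])])
cv2.imwrite('pics/c2.png',x[:,:,::-1])
E
```

```text
(no output)
```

View pics/c2.png

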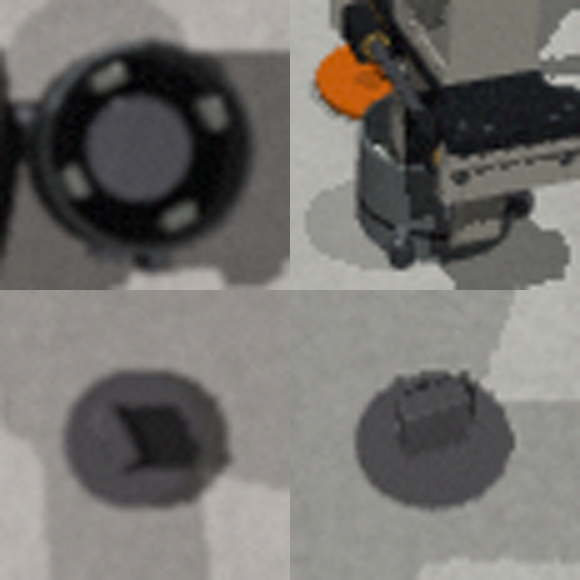

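The base is open, with the plate centred at about top (329,211) and four white catches around it. The cover is unmoved at top (149,211.5).

```bash
python3 - <<'E'
from h import *
for u,v,z in((328.9,210.8,.0435),(329.8,210.2,.0605),(329.4,210,.07),(149,211.6,.013)):print(onz('top',u,v,z).round(4))
t=cv2.imread('pics/t2.png');g=t.max(2)[181:239,301:359]
m=cv2.inRange(g,55,110);n,l,s,c=cv2.connectedComponentsWithStats(m,connectivity=4);i=l[30,28];print(s[i],c[i]+[301,181],onz('top',*(c[i]+[301,181]),.0435))
E
```

```text
[ 0.5105 -0.2134  0.0435]
[ 0.5115 -0.2127  0.0605]
[ 0.5117 -0.2101  0.07  ]
[0.515  0.2424 0.013 ]
[ 18  19  20  21 329] [328.24924012 210.21580547] [ 0.51200346 -0.21182633  0.0435    ]
```

Call:
move_arm([
  {"x": 0.025,"y": -0.048,"z": 0.0,"wx": 0,"wy": 0,"wz": 0,"hand": 0.8},
  {"x": 0.05,"y": -0.097,"z": 0.0,"wx": 0,"wy": 0,"wz": 0,"hand": 0.8},
  {"x": 0.075,"y": -0.146,"z": 0.0,"wx": 0,"wy": 0,"wz": 0,"hand": 0.7},
  {"x": 0.1,"y": -0.195,"z": 0.0,"wx": 0,"wy": 0,"wz": 0,"hand": 0.6},
  {"x": 0.127,"y": -0.248,"z": 0.02,"wx": 0,"wy": 0,"wz": 0,"hand": 0.6},
  {"x": 0.127,"y": -0.248,"z": 0.05,"wx": 0,"wy": 0,"wz": 0,"hand": 0.6},
  {"x": 0.127,"y": -0.248,"z": 0.07,"wx": 0,"wy": 0,"wz": 0,"hand": 0.6},
  {"x": 0.127,"y": -0.248,"z": 0.07,"wx": 0,"wy": 0,"wz": 0,"hand": 0.6},
], grip_force=20)

```text
time: 7.42
tool_pos: [0.5098, 0.2431, 0.0635]
tool_rot: [-3.141, 0.007, 0.425]
contact_force: [0.6, 0.2, 0.0]
opening: 0.0553
```

Call:
move_arm([
  {"x": 0.004,"y": 0.001,"z": 0.02,"wx": 0,"wy": 0,"wz": 0,"hand": 0.6},
  {"x": 0.004,"y": 0.001,"z": 0.036,"wx": 0,"wy": 0,"wz": 0,"hand": 0.6},
  {"x": 0.004,"y": 0.001,"z": 0.044,"wx": 0,"wy": 0,"wz": 0,"hand": 0.6},
  {"x": 0.004,"y": 0.001,"z": 0.044,"wx": 0,"wy": 0,"wz": 0,"hand": 0.3},
  {"x": 0.004,"y": 0.001,"z": 0.044,"wx": 0,"wy": 0,"wz": 0,"hand": 0.3},
  {"x": 0.004,"y": 0.001,"z": 0.044,"wx": 0,"wy": 0,"wz": 0,"hand": 0.2},
], grip_force=40)

```text
time: 8.18
tool_pos: [0.5165, 0.2446, 0.0233]
tool_rot: [3.141, -0.001, 0.425]
contact_force: [0.5, -0.9, -0.5]
opening: 0.0297
```

Call:
move_arm([
  {"x": -0.002,"y": 0,"z": 0.005,"wx": 0,"wy": 0,"wz": 0,"hand": 0.25},
  {"x": -0.002,"y": 0,"z": 0.006,"wx": 0,"wy": 0,"wz": 0,"hand": 0.1},
  {"x": -0.002,"y": 0,"z": 0.006,"wx": 0,"wy": 0,"wz": 0,"hand": 0},
  {"x": -0.002,"y": 0,"z": 0.006,"wx": 0,"wy": 0,"wz": 0,"hand": 0},
  {"x": -0.002,"y": 0,"z": 0.006,"wx": 0,"wy": 0,"wz": 0,"hand": 0},
  {"x": -0.002,"y": 0,"z": 0.006,"wx": 0,"wy": 0,"wz": 0,"hand": 0},
], grip_force=40)

```text
time: 8.93
tool_pos: [0.5144, 0.2436, 0.0167]
tool_rot: [3.141, -0.0, 0.425]
contact_force: [-0.2, 0.5, 0.2]
opening: 0.0136
```

Call:
move_arm([
  {"x": 0,"y": 0,"z": -0.01,"wx": 0,"wy": 0,"wz": 0,"hand": 0},
  {"x": 0,"y": 0,"z": -0.04,"wx": 0,"wy": 0,"wz": 0,"hand": 0},
  {"x": 0,"y": 0,"z": -0.08,"wx": 0,"wy": 0,"wz": 0,"hand": 0},
  {"x": 0,"y": 0,"z": -0.12,"wx": 0,"wy": 0,"wz": 0,"hand": 0},
  {"x": 0,"y": 0,"z": -0.13,"wx": 0,"wy": 0,"wz": 0,"hand": 0},
  {"x": 0,"y": 0,"z": -0.13,"wx": 0,"wy": 0,"wz": 0,"hand": 0},
], grip_force=40)

```text
time: 9.68
tool_pos: [0.5143, 0.2436, 0.147]
tool_rot: [3.141, -0.001, 0.425]
contact_force: [0.1, 0.6, -0.2]
opening: 0.0138
```

```bash
python3 - <<'E'
from h import *
a=snap('side','s3.png');t=snap('top','t3.png')
p=np.array(monitor.observe()['tool_pos']);print(p)
uv=proj('side',p).round().astype(int);print(uv, proj('top',p))
u,v=uv;x=cv2.resize(a[v-50:v+50,u-50:u+50],(500,500),interpolation=cv2.INTER_CUBIC)
cv2.imwrite('pics/c3.png',x[:,:,::-1])
# expected disc edges if the offset is nil
for h,r in((.0167-.013,.036),(.0167,.028)):
  q=np.array([proj('side',p+[r*np.cos(w),r*np.sin(w),-h]) for w in np.linspace(0,6.28,90)]);print((q.min(0)-uv+50)*5,(q.max(0)-uv+50)*5)
E
```

```text
[0.51349173 0.24328786 0.14526107]
[250 259] [132.15387184 210.6902837 ]
[163.71321553 193.09088806] [336.54650499 325.04132585]
[183.32529768 227.45303579] [316.23587254 330.16747021]
```

View pics/c3.png

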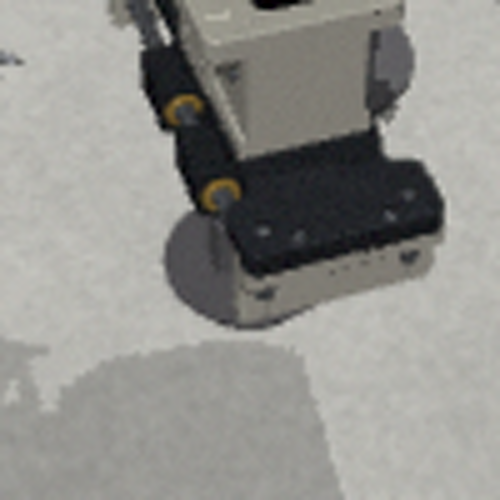

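The cover's left edge (165 seen, 164 predicted) and its bottom edge (327 seen, 325–330 predicted) put it centred under the TCP to about 1 mm. I'll carry it over the base.

Call:
move_arm([
  {"x": -0.015,"y": 0.032,"z": 0,"wx": 0,"wy": 0,"wz": 0,"hand": 0},
  {"x": -0.038,"y": 0.082,"z": 0,"wx": 0,"wy": 0,"wz": 0,"hand": 0},
  {"x": -0.062,"y": 0.135,"z": 0,"wx": 0,"wy": 0,"wz": 0,"hand": 0},
  {"x": -0.087,"y": 0.19,"z": 0,"wx": 0,"wy": 0,"wz": 0,"hand": 0},
  {"x": -0.112,"y": 0.244,"z": 0,"wx": 0,"wy": 0,"wz": 0,"hand": 0},
  {"x": -0.137,"y": 0.299,"z": 0,"wx": 0,"wy": 0,"wz": 0,"hand": 0},
  {"x": -0.162,"y": 0.353,"z": 0,"wx": 0,"wy": 0,"wz": 0,"hand": 0},
  {"x": -0.18,"y": 0.392,"z": 0,"wx": 0,"wy": 0,"wz": 0,"hand": 0},
], grip_force=40)

```text
time: 10.78
tool_pos: [0.5108, -0.19, 0.145]
tool_rot: [-3.14, 0.002, 0.423]
contact_force: [0.3, -0.2, -1.1]
opening: 0.0133
```

Call:
move_arm([
  {"x": -0.008,"y": 0.02,"z": 0,"wx": 0,"wy": 0,"wz": 0,"hand": 0},
  {"x": -0.008,"y": 0.02,"z": 0.02,"wx": 0,"wy": 0,"wz": 0,"hand": 0},
  {"x": -0.008,"y": 0.02,"z": 0.04,"wx": 0,"wy": 0,"wz": 0,"hand": 0},
  {"x": -0.008,"y": 0.02,"z": 0.053,"wx": 0,"wy": 0,"wz": 0,"hand": 0},
  {"x": -0.008,"y": 0.02,"z": 0.053,"wx": 0,"wy": 0,"wz": 0,"hand": 0},
  {"x": -0.008,"y": 0.02,"z": 0.053,"wx": 0,"wy": 0,"wz": 0,"hand": 0},
], grip_force=50)

```text
time: 11.52
tool_pos: [0.5133, -0.2091, 0.0942]
tool_rot: [3.141, -0.0, 0.425]
contact_force: [0.0, 0.3, -0.6]
opening: 0.0138
```

```bash
python3 - <<'E'
from h import *
a=snap('side','s4.png')
s=monitor.observe();print(s['tool_pos'],s['contact_force'])
x=cv2.resize(a[120:210,215:325],(770,630)[:2],interpolation=cv2.INTER_CUBIC);x=cv2.resize(x,(660,540))
cv2.imwrite('pics/c4.png',x[:,:,::-1])
E
```

```text
[ 0.51335074 -0.20927766  0.09441533] [-0.55762208 -0.39595906  0.27492106]
```

View pics/c4.png

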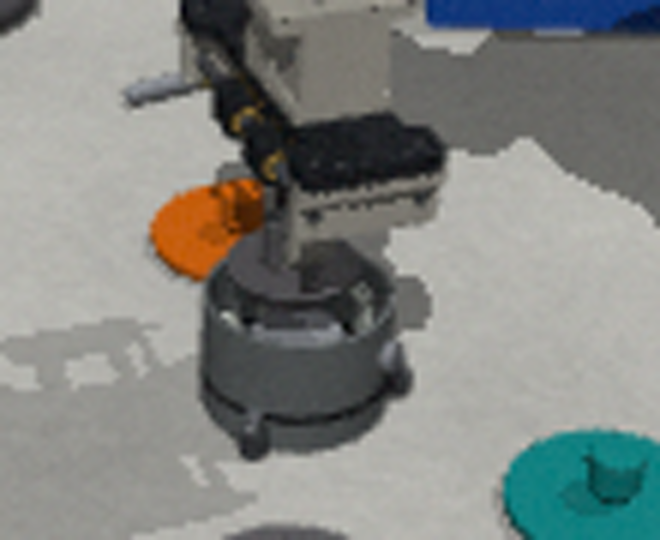

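```bash
python3 - <<'E'
from h import *
def ell(c,r):
  q=(np.array([proj('side',np.array(c)+[r*np.cos(w),r*np.sin(w),0]) for w in np.linspace(0,6.28,200)])-[215,120])*6
  print(c,r,q.min(0).round(),q.max(0).round())
ell([.5115,-.212,.07],.052);ell([.5115,-.212,.0],.052)
p=monitor.observe()['tool_pos'];ell([p[0],p[1],p[2]-.0037],.036)
a=cv2.imread('pics/s4.png');hs=a.max(2).astype(int)
for v in(172,176,180):print(v,hs[v,244:288].tolist())
E
```

```text
[0.5115, -0.212, 0.07] 0.052 [196. 237.] [390. 345.]
[0.5115, -0.212, 0.0] 0.052 [195. 340.] [382. 451.]
[np.float64(0.5133507404206036), np.float64(-0.2092776618874335), np.float64(0.09071533300672004)] 0.036 [222. 222.] [358. 297.]
172 [177, 174, 175, 174, 138, 63, 83, 88, 180, 151, 83, 46, 41, 46, 67, 56, 60, 62, 60, 62, 83, 84, 83, 83, 78, 69, 53, 36, 45, 45, 59, 104, 131, 61, 79, 100, 72, 107, 106, 110, 109, 106, 118, 177]
176 [176, 176, 178, 172, 107, 58, 65, 69, 67, 73, 76, 75, 86, 100, 113, 102, 110, 108, 121, 118, 118, 119, 118, 121, 139, 133, 134, 118, 90, 104, 91, 67, 67, 62, 60, 73, 97, 158, 179, 177, 180, 183, 185, 184]
180 [152, 151, 151, 146, 93, 57, 65, 68, 71, 73, 73, 75, 73, 74, 77, 77, 78, 79, 81, 80, 80, 77, 76, 79, 77, 78, 78, 78, 73, 74, 73, 69, 68, 69, 91, 111, 80, 68, 108, 178, 177, 178, 177, 183]
```

Call:
move_arm([
  {"x": -0.005,"y": 0.001,"z": 0.005,"wx": 0,"wy": 0,"wz": 0,"hand": 0},
  {"x": -0.005,"y": 0.001,"z": 0.01,"wx": 0,"wy": 0,"wz": 0,"hand": 0},
  {"x": -0.005,"y": 0.001,"z": 0.017,"wx": 0,"wy": 0,"wz": 0,"hand": 0},
  {"x": -0.005,"y": 0.001,"z": 0.017,"wx": 0,"wy": 0,"wz": 0,"hand": 0},
  {"x": -0.005,"y": 0.001,"z": 0.017,"wx": 0,"wy": 0,"wz": 0,"hand": 0},
], grip_force=60)

```text
time: 12.2
tool_pos: [0.5088, -0.2122, 0.0767]
tool_rot: [3.142, 0.0, 0.425]
contact_force: [0.1, 0.7, -0.4]
opening: 0.0135
```

```bash
python3 - <<'E'
from h import *
a=snap('side','s5.png')
s=monitor.observe();print(s['tool_pos'],s['contact_force'])
x=cv2.resize(a[135:195,230:310],(640,480),interpolation=cv2.INTER_CUBIC)
x=cv2.convertScaleAbs(x,alpha=1.6)
cv2.imwrite('pics/c5.png',x[:,:,::-1])
E
```

```text
[ 0.50885986 -0.2122814   0.07681183] [-0.89754202  0.27260607 -0.46655508]
```

View pics/c5.png

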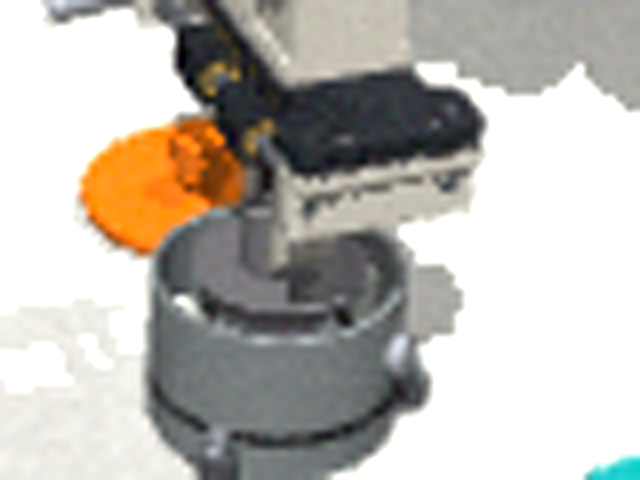

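The cover sits concentric inside the rim (rim 150–410, cover about 190–365 in the crop). I'll press down in steps.

Call:
move_arm([
  {"x": 0,"y": 0,"z": 0.003,"wx": 0,"wy": 0,"wz": 0,"hand": 0},
  {"x": 0,"y": 0,"z": 0.006,"wx": 0,"wy": 0,"wz": 0,"hand": 0},
  {"x": 0,"y": 0,"z": 0.008,"wx": 0,"wy": 0,"wz": 0,"hand": 0},
  {"x": 0,"y": 0,"z": 0.01,"wx": 0,"wy": 0,"wz": 0,"hand": 0},
  {"x": 0,"y": 0,"z": 0.01,"wx": 0,"wy": 0,"wz": 0,"hand": 0},
], grip_force=60)

```text
time: 12.88
tool_pos: [0.5096, -0.2128, 0.0671]
tool_rot: [3.14, -0.001, 0.425]
contact_force: [2.6, -2.8, 1.6]
opening: 0.0139
```

Call:
move_arm([
  {"x": 0.001,"y": 0.002,"z": 0.001,"wx": 0,"wy": 0,"wz": 0,"hand": 0},
  {"x": 0.001,"y": 0.002,"z": 0.002,"wx": 0,"wy": 0,"wz": 0,"hand": 0},
  {"x": 0.001,"y": 0.002,"z": 0.003,"wx": 0,"wy": 0,"wz": 0,"hand": 0},
  {"x": 0.001,"y": 0.002,"z": 0.003,"wx": 0,"wy": 0,"wz": 0,"hand": 0},
], grip_force=60)

```text
time: 13.38
tool_pos: [0.5106, -0.2135, 0.0648]
tool_rot: [3.141, -0.001, 0.425]
contact_force: [-1.0, 1.6, 8.8]
opening: 0.0132
```

Force is rising at 8.8 N with the cover origin near 48 mm and little side force. I'll continue.

Call:
move_arm([
  {"x": 0,"y": -0.001,"z": 0.001,"wx": 0,"wy": 0,"wz": 0,"hand": 0},
  {"x": 0,"y": -0.001,"z": 0.002,"wx": 0,"wy": 0,"wz": 0,"hand": 0},
  {"x": 0,"y": -0.001,"z": 0.003,"wx": 0,"wy": 0,"wz": 0,"hand": 0},
  {"x": 0,"y": -0.001,"z": 0.003,"wx": 0,"wy": 0,"wz": 0,"hand": 0},
], grip_force=60)

```text
time: 13.88
tool_pos: [0.5092, -0.2123, 0.0594]
tool_rot: [-3.14, 0.002, 0.425]
contact_force: [3.2, -3.4, -12.9]
opening: 0.0137
```

It snapped: force dropped to −13 N. Next I'll press on against the plate and undo the sideways offset.

Call:
move_arm([
  {"x": 0,"y": 0.001,"z": 0.001,"wx": 0,"wy": 0,"wz": 0,"hand": 0},
  {"x": 0,"y": 0.001,"z": 0.002,"wx": 0,"wy": 0,"wz": 0,"hand": 0},
  {"x": 0,"y": 0.001,"z": 0.003,"wx": 0,"wy": 0,"wz": 0,"hand": 0},
  {"x": 0,"y": 0.001,"z": 0.004,"wx": 0,"wy": 0,"wz": 0,"hand": 0},
  {"x": 0,"y": 0.001,"z": 0.004,"wx": 0,"wy": 0,"wz": 0,"hand": 0},
  {"x": 0,"y": 0.001,"z": 0.004,"wx": 0,"wy": 0,"wz": 0,"hand": 0},
], grip_force=60)

```text
time: 14.62
tool_pos: [0.5105, -0.2137, 0.057]
tool_rot: [3.141, -0.0, 0.425]
contact_force: [-1.5, 0.6, 2.9]
opening: 0.0131
```

Call:
move_arm([
  {"x": 0,"y": 0,"z": 0.001,"wx": 0,"wy": 0,"wz": 0,"hand": 0},
  {"x": 0,"y": 0,"z": 0.002,"wx": 0,"wy": 0,"wz": 0,"hand": 0},
  {"x": 0,"y": 0,"z": 0.003,"wx": 0,"wy": 0,"wz": 0,"hand": 0},
  {"x": 0,"y": 0,"z": 0.003,"wx": 0,"wy": 0,"wz": 0,"hand": 0},
  {"x": 0,"y": 0,"z": 0.003,"wx": 0,"wy": 0,"wz": 0,"hand": 0},
  {"x": 0,"y": 0,"z": 0.003,"wx": 0,"wy": 0,"wz": 0,"hand": 0},
], grip_force=60)

```text
time: 15.38
tool_pos: [0.5105, -0.2137, 0.0542]
tool_rot: [3.141, -0.0, 0.425]
contact_force: [-2.1, 1.0, 7.3]
opening: 0.0138
```

The push is 7.3 N, and 4.4 N over 2.8 mm matches the 1.5 N/mm plate. A last look before handing in.

```bash
python3 - <<'E'
from h import *
a=snap('side','s6.png');t=snap('top','t6.png')
F=[]
for _ in range(4): viewer.read_camera('side');s=monitor.observe();F.append(s['contact_force'])
print(np.round(F,1),s['tool_pos'],s['time'])
x=np.hstack([cv2.resize(a[130:260,190:330],(420,390),interpolation=cv2.INTER_CUBIC),cv2.resize(t[150:280,210:340],(380,390),interpolation=cv2.INTER_CUBIC)])
cv2.imwrite('pics/c6.png',x[:,:,::-1])
E
```

```text
[[-1.8  1.4  7.1]
 [-2.4  2.4  8.5]
 [-1.9  1.1  7.5]
 [-2.7  1.3  8.3]] [ 0.51051306 -0.21373032  0.05420117] 15.675
```

View pics/c6.png

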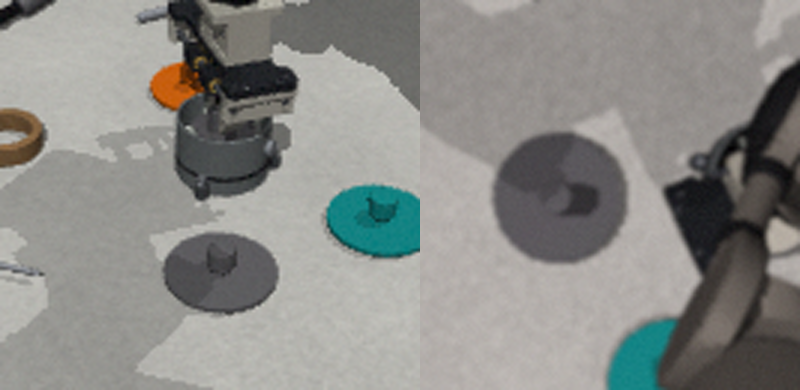

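The lid lies flat, knob up, well clear of the base. The cover is down inside the base with the gripper still on the rib, and the push is steady at about 7.8 N. Handing in.

```bash
python3 -c "
from cell import robot
print(robot.hand_in())"
```

```text
the job is handed in; nothing more can be done
None
```

The job is handed in at 15.7 s, with the gripper still holding the cover's rib and pressing down.

- **Lid:** I lifted it by its knob and set it down gently at about (0.50, −0.035), some 180 mm from the base's axis. The last picture shows it flat, knob up and let go.
- **Cover:** I pressed it straight into the base. The force rose to at least 8.8 N, then dropped to −13 N as it snapped in.
- **Final push:** Four readings before hand-in gave 7.1 to 8.5 N. From the tool height, the cover origin is about 37.5 mm above the base's underside and the plate is down 5 to 6 mm. The tool is level.
- **Bystanders:** I never touched the bottle, tape roll or screwdriver, though I did not re-measure where they are.

**Disagreements:** The two cameras differed by about 3 mm on the base's x position, so I centred between them and corrected by the side forces. About 2 to 3 N of side force remained at the end. I could not read the plate travel or the cover's exact centring directly.

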